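# Index the drilling dial and hold the drilled knife handle up to the inspection camera

## Task

The knife handle standing under the drill's hold-down finger has just been cross-drilled: take the red plunger knob, lift it, swing the dial exactly one station counter-clockwise (seen from above), so that this handle comes out from under the finger and the next blank goes in, and let the plunger drop fully home in its notch. Then lift the drilled handle straight up out of its nest by its black collar and show it to the inspection camera: upright, black collar up, with its cross hole at the height of the lens, straight ahead of it and 110 mm from the front of the lens, turned so that the camera looks squarely through the hole. Finish while still holding it there, steady in the air; leave the blanks standing in their nests, do not bump the camera, and leave the wax jar, the screwdriver and the finished handles where they are.

Things in the scene. Friction and masses are not known exactly. Their poses are not given: they have to be found in the camera images.
- handle_hole (a point): Drilled knife handle: pale wood octagonal bar, 26 mm across flats, 120 long, about 65 g, butt down in a square nest 16 deep (1 mm play a side), black 34 mm collar at the top. Point: centre of its brass-lined 9 mm through hole, on the long axis, 32 mm above the butt. x along the hole (square to two flats; at the start away from the dial's axis), y square to two other flats, z up towards the collar.
- handle_grip (a point): Where to grip the drilled handle: middle of its black collar, on the long axis, 103 mm above the butt (17 mm below the top, 71 mm above the hole). Same axes as handle_hole. Gripped here from above on two opposite flats, the gripper's body stays above the hold-down finger.
- dial (a joint): Turn of the dial about its vertical axis, rad: 0 at the start, growing counter-clockwise seen from above. Six stations 60 degrees apart: one station is 1.047. The index ring below the arm has 10 mm wide notches at 0, 1.047 and 2.094; the 8 mm pin leaves about 0.01 of play. The dial turns stiffly (0.12 N m) and stays where it is left.
- dial_axis (a point): On the dial's axis at the height of the nests' floors, 36 mm above the table, z up. Aluminium disc of 110 mm radius on a round grey bed of 168 mm radius; six grey square nests, 36 mm wide outside, centred 80 mm from the axis. The drilled handle starts to the left of the axis, where the horizontal drill is; the blanks stand 60 and 120 degrees clockwise of it; the other three nests are empty.
- finger (a point): Steel hold-down finger over the drill station, fixed, 18 mm wide, reaching in from the drill side; this point is the middle of its inner end. Underside 161 mm, top 169 mm above the table, 5 mm above the handle's top: nothing can be lifted out under it.
- plunger (a joint): Lift of the spring plunger, m: 0 with the pin home in a notch, at most 0.014. The pin stands 7.5 mm deep: above 0.008 the dial is free. Spring and weight pull it down with 5 N when home, 9 N at the top. Let down between notches, the pin rides on the ring (about 0.0075) and drops when it comes over a notch; its round tip finds the notch from 2 to 3 mm off.
- knob (a point): Centre of the red round plunger knob, 26 mm in diameter, 28 mm tall, upright on the dial's arm 145 mm from the axis, 70 mm above the table when home, with 10 mm of clear space under it. It lifts straight up with the plunger, travels round with the dial and spins freely on its stem, so the gripper need not turn with it. z up.
- focus (a point): Point in the air where the hole is to be shown: 110 mm straight ahead of the front of the lens, at lens height, 170 mm above the table, right above the white ring and cross on the stand's black base plate. x points level from here into the lens, z up. Nothing stands above the plate within 100 mm of this point.
- cam_stand: Inspection camera stand, fixed. Origin at table height under the focus point, x towards the camera, z up. Black base plate 330 x 120 x 10 mm; grey camera 44 mm square with a ring light 66 mm across (black, white face) round the lens, top at 203 mm; steel post 260 mm tall, 235 mm from the origin.
- blank_a_mid (a point): Next blank: same octagonal handle with black collar but no hole, standing in the next nest clockwise. Point at its middle, 60 mm above its butt; z up along it.
- blank_b_mid (a point): The blank after that, in the nest 120 degrees clockwise of the drilled handle. Point at its middle, z up along it.
- finished_a_mid (a point): Finished dark-wood handle lying in the plywood tray (150 x 140 x 28 mm); its middle. Leave alone.
- finished_b_mid (a point): The other finished handle lying in the tray; its middle. Leave alone.
- screwdriver_mid (a point): Screwdriver with a green handle lying on the table, 200 mm long; its middle. Leave alone.
- wax_jar_mid (a point): Jar with a yellow cap, 64 mm across, 65 mm tall; its middle. Leave alone.
There are look-alikes about, which are no part of the job. What is shaped like the part that bears handle_hole but blue is not meant.

How it is judged:
On the way, in this order (a step that is already met when the one before it is completed fails the run):
1. the plunger is lifted clear of its notch with the dial still at the first station (value of joint plunger above 0.008 m and value of joint dial below 0.1 rad), for 0.05 s.
2. the dial stands one station on with the plunger fully home, the drilled handle still in its nest (value of joint dial between 1.0222 and 1.0722 rad and value of joint plunger below 0.0015 m and z of handle_hole in the frame of dial_axis below 0.04 m), for 0.3 s.
3. the drilled handle is lifted clear of its nest by the gripper (z of handle_hole in the frame of dial_axis above 0.056 m and contact force between handle and the fingers above 1 N), for 0.1 s.
At the end, for the whole second after the job is handed in: Dial one station on (1.047 +- 0.025), plunger home (under 1.5 mm); handle held still by the gripper alone, hole within 15 mm of the focus in each axis, within 8 degrees of upright and 10 degrees of the lens axis (either face); blanks in their nests, other things within 30 mm of their places (value of joint dial between 1.0222 and 1.0722 rad and value of joint plunger below 0.0015 m and x of handle_hole in the frame of focus between -0.015 and 0.015 m and y of handle_hole in the frame of focus between -0.015 and 0.015 m and z of handle_hole in the frame of focus between -0.015 and 0.015 m and angle between handle_hole's own z axis and vertical below 0.14 rad and angle between the x axis of handle_hole and the x axis of focus, either way round below 0.17 rad and contact force between handle and the fingers above 1 N and contact force between handle and cam_stand below 0.1 N and linear speed of handle below 0.02 m/s and angle between each of blank_a_mid, blank_b_mid's own z axis and vertical below 0.15 rad and z of blank_a_mid in the frame of dial_axis between 0.054 and 0.066 m and z of blank_b_mid in the frame of dial_axis between 0.054 and 0.066 m and distance of each of screwdriver_mid, wax_jar_mid, finished_a_mid, finished_b_mid from where it was at the start of the episode below 0.03 m); the arm keeps its last pose, push and grip.
It fails at once if the dial is swung well past the one station (value of joint dial above 1.4 rad).
It fails at once if a blank is lifted out of its nest or tipped (z of any of blank_a_mid, blank_b_mid in the frame of dial_axis above 0.072 m or angle between any of blank_a_mid, blank_b_mid's own z axis and vertical above 0.3 rad).
It fails at once if the camera stand is bumped (contact force between cam_stand and the arm above 4 N or contact force between cam_stand and the fingers above 4 N or contact force between cam_stand and handle above 4 N).
It fails at once if another thing is disturbed (moved more than 30 mm) (distance of any of screwdriver_mid, wax_jar_mid, finished_a_mid, finished_b_mid from where it was at the start of the episode above 0.03 m).
It also fails if it takes over 54 s, if anything falls off the work surface, if the arm or the gripper's body presses on something with over 40 N, if the wrist force passes 120 N, or if a joint passes its speed limit or range.

## Robot

A 7-joint arm with a two-finger parallel gripper is mounted at the origin on the work surface. World frame = base frame: x ahead of the robot, y to its left, z up, the work surface at z = 0. Lengths are in m, angles in rad, forces in N, time in s.
With the tool pointing down it reaches from about 0.425 to 0.875 m from the base axis. Payload 8.4 kg.
Tool frame: the origin (TCP) lies midway between the tips of the shut fingers; the grasp point (between the pads) lies 19 mm behind it; y points along the fingers, x is the direction in which the jaws open and shut, and the axes are right-handed (so a half turn about y gives the same grasp; the last joint's range is limited). The gripper opens to 85 mm and grips with 20 to 120 N. Pads are 22 mm wide; open, the fingers measure 114 mm over their backs; the gripper's body (76 mm by 85 mm) begins 54 mm behind the grasp point. The pads swing forward as they close: fully open they stand 13 mm farther back than shut.
Start: joints at [1.002, 0.333, 0.04, 1.465, -0.013, 1.343, -0.059], TCP at [0.294, -0.58, 0.231] pointing down, gripper open.
Joint ranges: [-2.58, 2.58], [-0.38, 2.09], [-1.3, 1.39], [0.25, 2.4], [-1.5, 4.64], [0.08, 2.09], [-2.65, 2.65]. Speed limits (rad/s): [2.22, 2.22, 2.79, 2.79, 3.14, 3.14, 3.14].

## Interface

Orientations are given as a unit quaternion [w, x, y, z].
In Python, from bench import status, cams, workorder, nets gives the robot as it stands.
- The arm moves only by the tool carry_out, never from a script. Its argument "steps" is a list that holds one entry, the list of rows, each a list of 6 numbers: the shift along the tool's x, y, z in mm, then the turn, a rotation vector about the tool's x, y, z in degrees. A call has 1 to 10 rows; each row is the pose to reach, as a shift and turn from the pose commanded when the call began, along the tool's axes at that moment; what a row does not reach only later rows make up. A row lasts 1/12 s, in which the tool goes at most 41.7 mm and 7.16 degrees, less where a joint would pass 70% of its speed; a pose out of reach is approached as far as the arm can. A call with a gripper value outside its range is refused whole. "gripper" is the closure, from 0 (fully open) to 1 (shut), set as the call begins (left out, the last holds). The fingers move at their own pace and stop on an object; the grip force is fixed at half the most. Time passes only in rows, so rows that repeat a pose let the fingers close. It gives the time, the measured TCP pose, the force and the opening at its end, in the units of the state.
- status.get_state(): the state, without advancing time (a new reading comes with each control period).
- cams.capture(name): name is "scene" or "side" or "wrist"; returns a dict with "frame" (384x512x3 uint8, blue, green, red), "camera_matrix" (3x3 intrinsics, pixels), "origin" and "orientation" of the camera in the world. Camera axes: x right, y down, z forward; pixel columns grow to the right and rows downward; lengths in m; the calibration is good to about 2 mm. A picture is of the moment at which its call begins. There is no depth.
- workorder.hand_in(): hands the job in, once; it reports no verdict.
Trained networks look in a picture, given as the dict that the camera call returned (one of the last four; its "shot" number tells which), for a name from the list of things; names that differ only in an ending like _2 or _b are one class to them, and where a whole thing is asked for, a point or a joint stands for the part that bears it (a point fixed in the world has none). Each returns a list of dicts, best first, with "p" (0 to 1); they miss things now and then, are a little off and sometimes report something else, mostly with a low value. They report only what shows in the picture. A call takes as long as a camera call. They do not tell look-alikes from the thing itself.
- nets.masks_of(picture, label): "region" (384x512 bool, what is visible of it).
- nets.landmark_of(picture, label): "position" ([x, y, z] in m, in world coordinates, good to about 4 mm: a listed point, or the origin of a listed thing).
The state is a dict: "time": time; "joint_pos": joint angles; "joint_vel": joint speeds; "joint_torque": joint torques, N m; "tool_pos": TCP position; "tcp_rot": TCP orientation; "ft_force": force on the tool from outside, world axes, zero at the start; "moment": the same for the moment, N m; "gripper_width": finger opening in m.
Only numpy, scipy, OpenCV 4.12 (cv2) and the standard library are available. Lean on these libraries where they do the work, as an engineer would, in place of code of your own. Each camera call takes 0.05 s, during which the arm holds its last target.

## Working session

There is one attempt and no reset: what is moved stays moved. The work goes in short steps, Python scripts to look and compute and a tool call to move; the robot and the scene stay as the last step left them, time stands still between calls to the robot, and variables do not carry over. Pictures are saved under pics/ and viewed, and the job is handed in when it is done.

Besides the shell and the picture viewer there is one more tool, called after "Call:" by a JSON object that holds its "name" and its "arguments". carry_out: Moves the arm, as the interface text tells. Its arguments: {"type":"object","properties":{"steps":{"type":"array"},"gripper":{"type":"number"}},"required":["steps"]}

```bash
ls; mkdir -p pics
cat > h.py <<'E'
import numpy as np, cv2
from bench import status, cams, workorder, nets
from scipy.spatial.transform import Rotation as R
def q2R(q): return R.from_quat([q[1],q[2],q[3],q[0]])
def proj(c,P):
    r=q2R(c["orientation"]).as_matrix(); p=r.T@(np.array(P)-c["origin"]); K=np.array(c["camera_matrix"]); u=K@p; return u[:2]/u[2]
def ray(c,uv,z):
    K=np.array(c["camera_matrix"]); d=q2R(c["orientation"]).as_matrix()@np.linalg.inv(K)@np.array([uv[0],uv[1],1.]); o=np.array(c["origin"]); return o+d*(z-o[2])/d[2]
def st():
    s=status.get_state(); print('t',round(s["time"],2),'tcp',np.round(s["tool_pos"],4),'F',np.round(s["ft_force"],1),'w',round(s["gripper_width"],4),'R',np.round(q2R(s["tcp_rot"]).as_matrix(),3).tolist()); return s
E
python3 - <<'E'
from h import *
s=st(); print(s)
for n in ["scene","side"]:
    c=cams.capture(n); cv2.imwrite(f"pics/{n}0.png",c["frame"]); print(n,np.round(c["origin"],3),c["camera_matrix"])
    for l in ["handle_hole","handle_grip","dial_axis","finger","knob","focus","cam_stand","blank_a_mid","screwdriver_mid","wax_jar_mid","finished_a_mid"]:
        try: print(l,[(round(d["p"],2),np.round(d["position"],3).tolist(),np.round(proj(c,d["position"])).tolist()) for d in nets.landmark_of(c,l)[:3]])
        except Exception as e: print(l,e)
E
```

```text
pics
t 0.0 tcp [ 0.294  -0.5792  0.2304] F [-0.1  0.8 -0.5] w 0.0856 R [[0.453, -0.001, 0.892], [-0.892, 0.001, 0.453], [-0.002, -1.0, -0.0]]
{'time': 0.0, 'joint_pos': array([ 1.00182902,  0.33391045,  0.0399157 ,  1.46631016, -0.01339879,
        1.34329376, -0.05852288]), 'joint_vel': array([-3.94080985e-04,  2.53826490e-04,  4.21690565e-05, -5.87566080e-04,
       -1.37607275e-03, -2.43471991e-03, -1.24704215e-03]), 'joint_torque': array([-1.08121443e-03, -6.58573794e+01,  1.36481892e+00, -4.05558765e+01,
        1.66917552e-02,  1.26958819e-02,  9.17955913e-05]), 'tool_pos': array([ 0.29397742, -0.57919271,  0.23040311]), 'tcp_rot': array([ 0.60288762, -0.60235366,  0.37045058, -0.36940893]), 'ft_force': array([-0.07088878,  0.79820781, -0.54979589]), 'moment': array([ 0.01485098,  0.05138978, -0.01599595]), 'gripper_width': 0.08560565811168533}
scene [0.824 0.582 1.184] [[439.84090732   0.         258.62253106]
 [  0.         439.84090732 198.89006218]
 [  0.           0.           1.        ]]
handle_hole [(0.83, [0.336, 0.232, 0.03], [347.0, 240.0]), (0.77, [0.704, 0.396, 0.0
[... 1169 characters left out ...]
21, 0.398, 0.102], [262.0, 312.0]), (0.7, [0.571, 0.257, 0.138], [214.0, 235.0])]
dial_axis [(0.84, [0.572, 0.171, 0.037], [229.0, 241.0])]
finger [(0.9, [0.573, 0.222, 0.17], [217.0, 214.0])]
knob [(0.66, [0.571, 0.258, 0.138], [213.0, 235.0]), (0.45, [0.509, 0.044, 0.067], [266.0, 205.0])]
focus [(0.93, [0.537, -0.251, 0.169], [281.0, 123.0])]
cam_stand [(0.77, [0.538, -0.255, 0.001], [280.0, 167.0])]
blank_a_mid [(0.89, [0.64, 0.211, 0.098], [196.0, 229.0])]
screwdriver_mid [(0.52, [0.363, -0.149, 0.014], [327.0, 188.0]), (0.23, [0.644, 0.137, 0.096], [206.0, 211.0])]
wax_jar_mid [(0.95, [0.418, -0.067, 0.03], [305.0, 197.0])]
finished_a_mid [(0.55, [0.706, -0.12, 0.023], [221.0, 176.0])]
```

View pics/scene0.png

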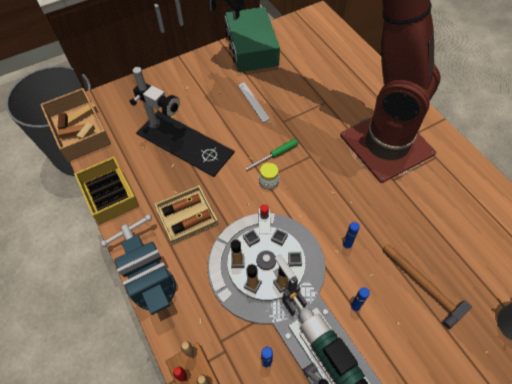

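View pics/side0.png

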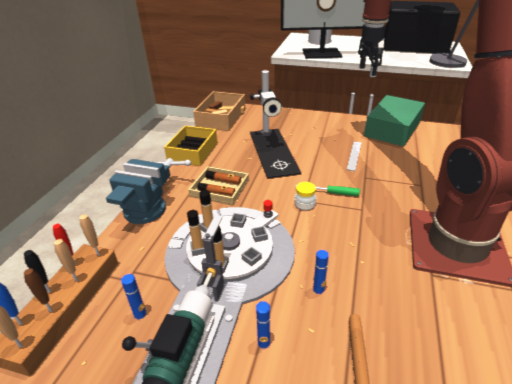

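Run:
```python
from h import *
for n in ["scene","side"]:
    c=cams.capture(n); f=c["frame"]
    for d in nets.masks_of(c,"cam_stand")[:1]:
        m=d["region"]; m2=(m&(f.max(2)<70)).astype(np.uint8)
        ys,xs=np.nonzero(m2); print(n,d["p"],m.sum(),m2.sum())
    q={"scene":(210,155),"side":(280,166)}[n]
    x,y=q; cr=cv2.resize(f[y-90:y+50,x-90:x+90],None,fx=4,fy=4,interpolation=cv2.INTER_CUBIC); cv2.imwrite(f"pics/{n}_stand.png",cr)
    q={"scene":(266,255),"side":(229,235)}[n]
    x,y=q; cr=cv2.resize(f[y-65:y+65,x-80:x+80],None,fx=5,fy=5 if 0 else 4.6,interpolation=cv2.INTER_CUBIC); cv2.imwrite(f"pics/{n}_dial.png",cr)
    print("green box",[ray(c,p,0.0).round(3) for p in ([(228,50),(240,70),(278,66)] if n=="scene" else [(366,140),(408,148)])])
    if n=="side": print(ray(c,(366,125),.08))
```

```text
scene 0.59 4164 3090
green box [array([ 0.246, -0.677,  0.   ]), array([ 0.258, -0.557,  0.   ]), array([ 0.123, -0.503,  0.   ])]
side 0.79 2277 1359
green box [array([ 0.258, -0.522,  0.   ]), array([ 0.103, -0.497,  0.   ])]
[ 0.26762016 -0.48766788  0.08      ]
```

View pics/scene_stand.png

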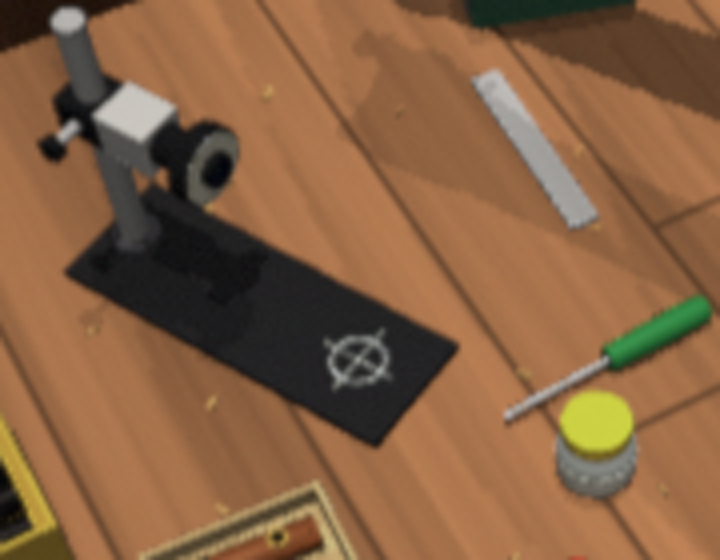

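View pics/side_stand.png

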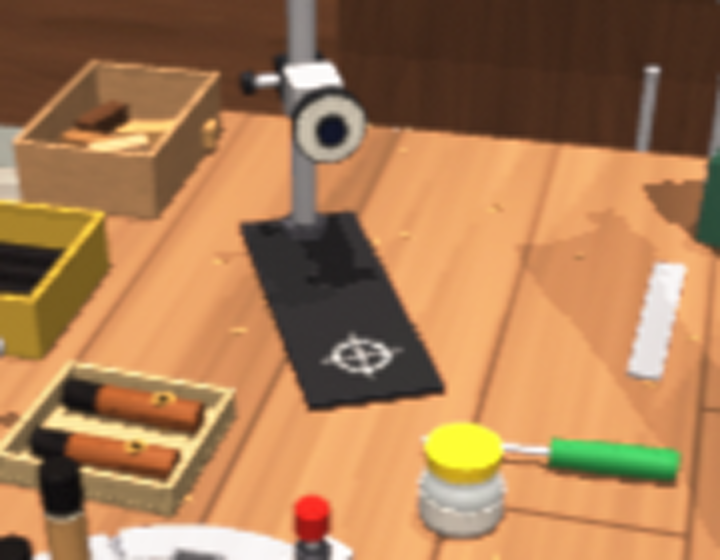

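View pics/scene_dial.png

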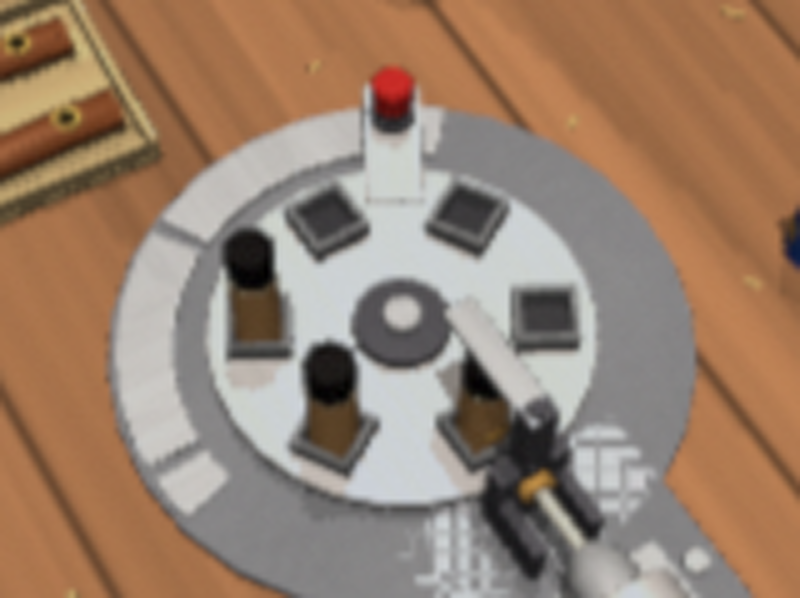

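View pics/side_dial.png

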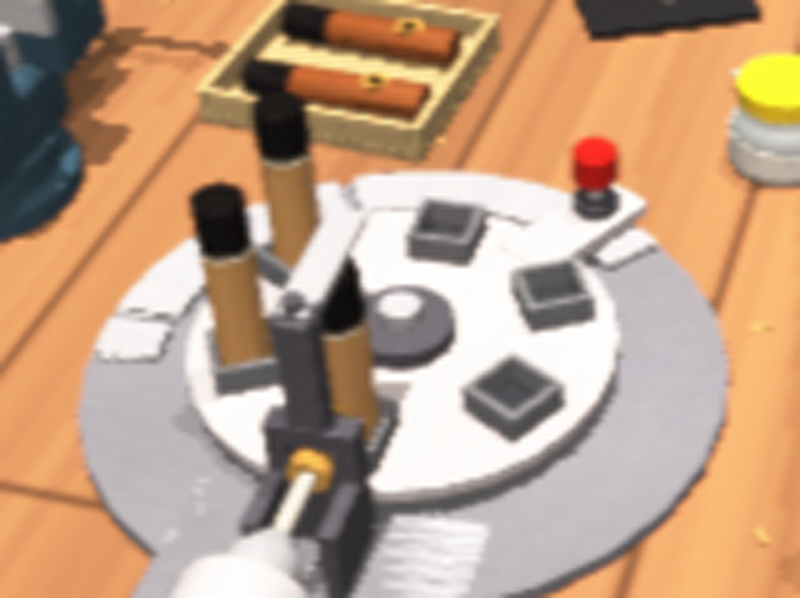

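Run:
```python
from h import *
cs={n:cams.capture(n) for n in ["scene","side"]}
def g(n,pts,z,o,s=(4,4)):
    return np.array([ray(cs[n],(o[0]+p[0]/s[0],o[1]+p[1]/s[1]),z)[:2] for p in pts])
a=g("scene",[(458,347),(378,445),(66,270),(358,360)],.01,(120,65)); print(a.round(3), np.degrees(np.arctan2(*(a[2]-a[1])[::-1])),np.linalg.norm(a[2]-a[1]),np.degrees(np.arctan2(*(a[1]-a[0])[::-1])))
b=g("side",[(444,391),(310,408),(242,222),(355,213),(361,355)],.01,(190,76)); print(b.round(3), [np.degrees(np.arctan2(*v[::-1])) for v in (b[2]-b[1],b[3]-b[0],b[1]-b[0])])
# knob top
print("knobtop",g("scene",[(393,80)],.084,(186,190),(5,4.6)),g("side",[(596,153)],.084,(149,170),(5,4.6)))
from collections import defaultdict
D=defaultdict(list)
for k in range(2):
  for n in cs:
    c=cams.capture(n)
    for l in ["knob","dial_axis","blank_a_mid","handle_hole","handle_grip","finger"]:
        for d in nets.landmark_of(c,l): D[l].append(np.round(d["position"],3).tolist())
for l in D: print(l,D[l])
```

```text
[[ 0.462 -0.222]
 [ 0.563 -0.168]
 [ 0.712 -0.462]
 [ 0.539 -0.252]] -63.059317246186986 0.3291736483959677 27.82344724472901
[[ 0.457 -0.216]
 [ 0.559 -0.165]
 [ 0.709 -0.464]
 [ 0.603 -0.51 ]
 [ 0.537 -0.253]] [np.float64(-63.47196240674928), np.float64(-63.51570423862743), np.float64(26.667179882151302)]
knobtop [[0.50375414 0.04683058]] [[0.4992688  0.05292605]]
knob [[0.505, 0.046, 0.071], [0.507, 0.046, 0.068], [0.505, 0.047, 0.066], [0.509, 0.043, 0.07]]
dial_axis [[0.572, 0.172, 0.035], [0.566, 0.252, 0.067], [0.571, 0.173, 0.035], [0.571, 0.172, 0.034]]
blank_a_mid [[0.636, 0.216, 0.092], [0.64, 0.213, 0.097], [0.57, 0.224, 0.167], [0.635, 0.215, 0.095], [0.54, -0.253, -0.0], [0.641, 0.211, 0.098]]
handle_hole [[0.706, 0.397, 0.031], [0.334, 0.234, 0.032], [0.568, 0.255, 0.068], [0.419, 0.394, 0.031], [0.332, 0.23, 0.035], [0.419, 0.4, 0.03], [0.571, 0.25, 0.07], [0.705, 0.401, 0.033], [0.419, 0.395, 0.031], [0.333, 0.231, 0.033], [0.706, 0.398, 0.032], [0.336, 0.233, 0.028], [0.417, 0.402, 0.033], [0.568, 0.249, 0.07], [0.705, 0.398, 0.035]]
handle_grip [[0.42, 0.395, 0.103], [0.568, 0.253, 0.138], [0.334, 0.234, 0.102], [0.702, 0.4, 0.103], [0.421, 0.397, 0.104], [0.331, 0.237, 0.1], [0.57, 0.257, 0.136], [0.706, 0.401, 0.105], [0.332, 0.237, 0.101], [0.705, 0.402, 0.104], [0.42, 0.396, 0.105], [0.572, 0.252, 0.14], [0.42, 0.4, 0.102], [0.331, 0.234, 0.102], [0.708, 0.405, 0.108], [0.572, 0.259, 0.138]]
finger [[0.571, 0.228, 0.163], [0.572, 0.223, 0.168], [0.57, 0.223, 0.166], [0.697, -0.055, 0.021], [0.571, 0.22, 0.168]]
```

Call:
{"name": "carry_out", "arguments": {"steps": [[[-20, 0, 20, 0, 0, 0], [-48, 0, 49, 0, 0, 0], [-76, 0, 78, 0, 0, 0], [-104, 0, 107, 0, 0, 0], [-132, 0, 136, 0, 0, 0], [-160, 0, 165, 0, 0, 0], [-188, 0, 193, 0, 0, 0], [-216, 0, 222, 0, 0, 0], [-244, 0, 250, 0, 0, 0], [-272, 0, 278, 0, 0, 0]]], "gripper": 0.0}}

```text
time: 3.73
tool_pos: [0.4192, -0.2093, 0.2316]
tcp_rot: [-0.603, 0.603, -0.37, 0.37]
ft_force: [0.7, 0.4, -0.3]
gripper_width: 0.0852
```

```bash
python3 -c "
from h import *
st()"
```

```text
t 3.73 tcp [ 0.4192 -0.2093  0.2316] F [ 0.7  0.4 -0.3] w 0.0852 R [[0.453, 0.001, 0.892], [-0.892, -0.001, 0.453], [0.001, -1.0, 0.0]]
```

Call:
{"name": "carry_out", "arguments": {"steps": [[[-28, 5, 29, 0, 0, 0], [-56, 12, 58, 0, 0, 0], [-84, 22, 87, 0, 0, 0], [-112, 34, 116, 0, 0, 0], [-138, 44, 143, 0, 0, 0], [-160, 52, 166, 0, 0, 0], [-176, 58, 182, 0, 0, 0], [-188, 60, 194, 0, 0, 0], [-188, 60, 194, 0, 0, 0], [-188, 60, 194, 0, 0, 0]]]}}

```text
time: 4.57
tool_pos: [0.5068, 0.045, 0.1712]
tcp_rot: [0.603, -0.603, 0.369, -0.369]
ft_force: [0.4, -0.3, -0.6]
gripper_width: 0.0855
```

Run:
```python
from h import *
s=st()
c=cams.capture("wrist"); cv2.imwrite("pics/w1.png",c["frame"]); print(c["origin"],q2R(c["orientation"]).as_matrix().round(2).tolist())
for l in ["knob","dial_axis","handle_grip"]:
    print(l,[(round(d["p"],2),np.round(d["position"],4).tolist(),np.round(proj(c,d["position"])).tolist()) for d in nets.landmark_of(c,l)[:3]])
m=nets.masks_of(c,"knob")
for d in m[:2]:
    ys,xs=np.nonzero(d["region"]); print(d["p"],xs.min(),xs.max(),ys.min(),ys.max())
```

```text
t 4.57 tcp [0.5068 0.045  0.1712] F [ 0.4 -0.3 -0.6] w 0.0855 R [[0.454, -0.0, 0.891], [-0.891, 0.0, 0.454], [-0.0, -1.0, -0.0]]
[0.57768931 0.08135138 0.31423398] [[0.46, -0.85, -0.28], [-0.89, -0.43, -0.14], [-0.0, 0.31, -0.95]]
knob [(0.66, [0.5093, 0.0438, 0.0681], [260.0, 192.0])]
dial_axis [(0.61, [0.5713, 0.1737, 0.0355], [162.0, 58.0])]
handle_grip [(0.19, [0.5716, 0.176, 0.0342], [160.0, 56.0])]
0.95 242 271 180 212
0.71 319 353 313 354
```

View pics/w1.png

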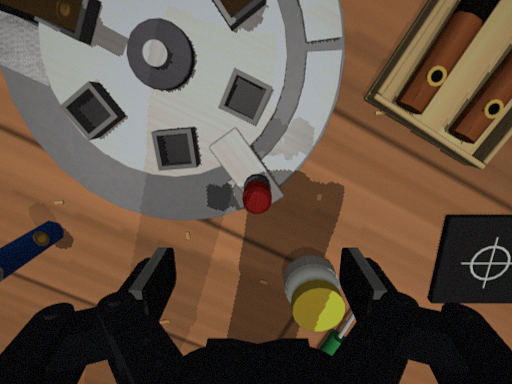

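Call:
{"name": "carry_out", "arguments": {"steps": [[[0, 20, 0, 0, 0, 0], [0, 45, 0, 0, 0, 0], [0, 70, 0, 0, 0, 0], [0, 92, 0, 0, 0, 0], [0, 108, 0, 0, 0, 0], [0, 117, 0, 0, 0, 0], [0, 118, 0, 0, 0, 0], [0, 118, 0, 0, 0, 0]]]}}

```text
time: 5.48
tool_pos: [0.507, 0.044, 0.0536]
tcp_rot: [-0.603, 0.603, -0.37, 0.37]
ft_force: [-0.4, 0.8, 0.5]
gripper_width: 0.0853
```

Call:
{"name": "carry_out", "arguments": {"steps": [[[0, 0, 0, 0, 0, 0], [0, 0, 0, 0, 0, 0], [0, 0, 0, 0, 0, 0], [0, 0, 0, 0, 0, 0], [0, 0, 0, 0, 0, 0], [0, 0, 0, 0, 0, 0], [0, 0, 0, 0, 0, 0], [0, 0, 0, 0, 0, 0], [0, 0, 0, 0, 0, 0]]], "gripper": 1.0}}

```text
time: 6.23
tool_pos: [0.507, 0.0448, 0.054]
tcp_rot: [0.603, -0.603, 0.37, -0.37]
ft_force: [-4.0, 0.2, 7.1]
gripper_width: 0.0244
```

Run:
```python
from h import *
s=st()
c=cams.capture("wrist"); cv2.imwrite("pics/w2.png",c["frame"])
```

```text
t 6.23 tcp [0.507  0.0448 0.054 ] F [-4.   0.2  7.1] w 0.0244 R [[0.453, 0.0, 0.892], [-0.892, 0.0, 0.453], [-0.0, -1.0, 0.0]]
```

View pics/w2.png

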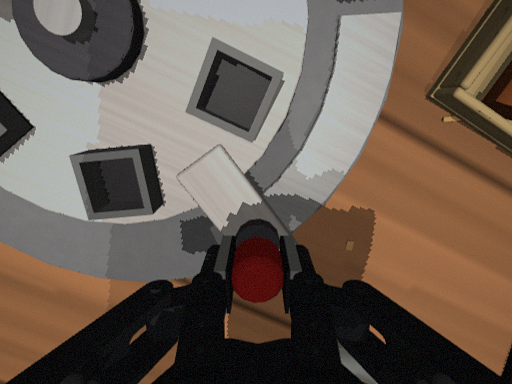

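Call:
{"name": "carry_out", "arguments": {"steps": [[[0, -4, 0, 0, 0, 0], [0, -8, 0, 0, 0, 0], [0, -11.5, 0, 0, 0, 0], [0, -11.5, 0, 0, 0, 0], [0, -11.5, 0, 0, 0, 0]]]}}

```text
time: 6.7
tool_pos: [0.5068, 0.0446, 0.0647]
tcp_rot: [0.603, -0.603, 0.37, -0.37]
ft_force: [1.3, 4.2, -8.2]
gripper_width: 0.0247
```

Run:
```python
from h import *
s=st()
c=cams.capture("wrist"); cv2.imwrite("pics/w3.png",c["frame"][100:340,120:400])
c=cams.capture("side"); print([(d["p"],np.round(d["position"],4)) for d in nets.landmark_of(c,"knob")])
f=c["frame"]; cv2.imwrite("pics/s3.png",cv2.resize(f[170:290,160:320],None,fx=4,fy=4,interpolation=cv2.INTER_CUBIC))
```

```text
t 6.7 tcp [0.5068 0.0446 0.0647] F [ 1.3  4.2 -8.2] w 0.0247 R [[0.453, 0.0, 0.892], [-0.892, 0.0, 0.453], [-0.0, -1.0, 0.0]]
[]
```

View pics/s3.png

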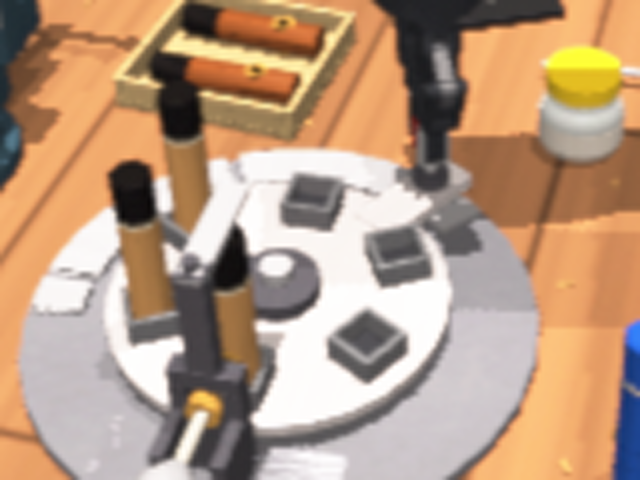

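View pics/w3.png

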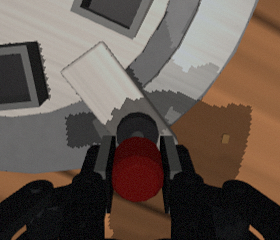

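Run:
```python
from h import *
k=np.array([0.507,0.0447]); a=np.array([0.5715,0.1735])
for th in [3,9,15,21,27,33,39,44,48,51,55,57,58,59,60,61,62]:
    p=a+R.from_euler('z',th,degrees=True).as_matrix()[:2,:2]@(k-a); d=(p-k)*1000
    print(th,p.round(4),round(d@[.453,-.892],1),round(d@[.892,.453],1))
```

```text
3 [0.5138 0.0415] 5.9 4.6
9 [0.5279 0.0362] 17.1 14.8
15 [0.5425 0.0324] 27.1 26.1
21 [0.5574 0.0301] 35.8 38.4
27 [0.5725 0.0295] 43.3 51.5
33 [0.5876 0.0304] 49.3 65.4
39 [0.6024 0.0328] 53.8 79.7
44 [0.6146 0.036 ] 56.5 92.0
48 [0.6241 0.0394] 57.8 102.0
51 [0.631  0.0423] 58.3 109.5
55 [0.64   0.0468] 58.4 119.6
57 [0.6444 0.0493] 58.2 124.6
58 [0.6465 0.0505] 58.0 127.1
59 [0.6487 0.0519] 57.8 129.6
60 [0.6508 0.0532] 57.5 132.1
61 [0.6529 0.0546] 57.2 134.6
62 [0.6549 0.0561] 56.9 137.1
```

Call:
{"name": "carry_out", "arguments": {"steps": [[[2, 0, 1.5, 0, 0, 0], [6, 0, 4.5, 0, 0, 0], [11.5, 0, 9.5, 0, 0, 0], [17, 0, 15, 0, 0, 0], [22.5, 0, 20.5, 0, 0, 0], [27, 0, 26, 0, 0, 0], [31.5, 0, 32, 0, 0, 0], [36, 0, 38.5, 0, 0, 0], [40, 0, 45, 0, 0, 0], [43.5, 0, 51.5, 0, 0, 0]]]}}

```text
time: 7.68
tool_pos: [0.573, 0.0283, 0.0646]
tcp_rot: [-0.602, 0.603, -0.37, 0.37]
ft_force: [-0.5, 2.6, -8.5]
gripper_width: 0.0244
```

Run:
```python
from h import *
s=st()
c=cams.capture("wrist"); cv2.imwrite("pics/w4.png",c["frame"])
```

```text
t 7.68 tcp [0.573  0.0283 0.0646] F [-0.5  2.6 -8.5] w 0.0244 R [[0.452, -0.001, 0.892], [-0.892, -0.0, 0.452], [0.0, -1.0, -0.001]]
```

View pics/w4.png

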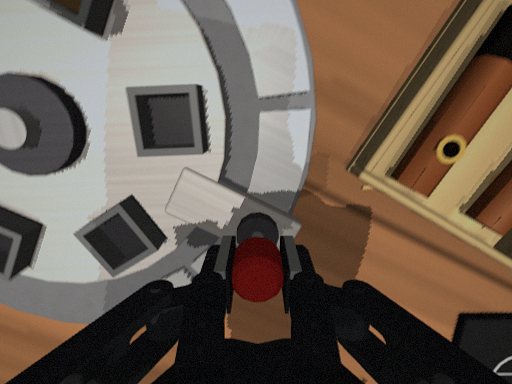

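Call:
{"name": "carry_out", "arguments": {"steps": [[[3, 0, 6, 0, 0, 0], [6, 0, 14, 0, 0, 0], [8.5, 0, 22, 0, 0, 0], [10.8, 0, 30, 0, 0, 0], [12.5, 0, 38, 0, 0, 0], [14, 0, 48, 0, 0, 0], [14.8, 0, 58, 0, 0, 0], [15, 0, 67, 0, 0, 0], [14.6, 0, 75, 0, 0, 0], [14.4, 0, 79, 0, 0, 0]]]}}

```text
time: 8.57
tool_pos: [0.6516, 0.0511, 0.065]
tcp_rot: [0.603, -0.602, 0.369, -0.371]
ft_force: [2.3, -5.1, -9.4]
gripper_width: 0.0246
```

Call:
{"name": "carry_out", "arguments": {"steps": [[[-0.2, 0, 2.5, 0, 0, 0], [-0.2, 0, 2.5, 0, 0, 0]]]}}

```text
time: 8.73
tool_pos: [0.6536, 0.0525, 0.0651]
tcp_rot: [0.603, -0.602, 0.369, -0.371]
ft_force: [4.2, -5.7, -7.3]
gripper_width: 0.0244
```

Run:
```python
from h import *
s=st(); d=s["tool_pos"][:2]-np.array([0.507,0.0448]); print(d,np.linalg.norm(d))
```

```text
t 8.73 tcp [0.6536 0.0525 0.0651] F [ 4.2 -5.7 -7.3] w 0.0244 R [[0.452, 0.002, 0.892], [-0.892, -0.001, 0.452], [0.002, -1.0, 0.002]]
[0.14660152 0.00768847] 0.14680299573971364
```

Call:
{"name": "carry_out", "arguments": {"steps": [[[0.7, 0, -1, 0, 0, 0], [1, 0, -2, 0, 0, 0], [1, 0, -2, 0, 0, 0]]]}}

```text
time: 8.98
tool_pos: [0.6511, 0.0508, 0.065]
tcp_rot: [0.603, -0.602, 0.37, -0.37]
ft_force: [3.4, -4.3, -8.2]
gripper_width: 0.0244
```

Run:
```python
from h import *
s=st(); d=s["tool_pos"][:2]-np.array([0.507,0.0448]); print(d,np.linalg.norm(d))
c=cams.capture("wrist"); cv2.imwrite("pics/w5.png",c["frame"])
```

```text
t 8.98 tcp [0.6511 0.0508 0.065 ] F [ 3.4 -4.3 -8.2] w 0.0244 R [[0.452, 0.001, 0.892], [-0.892, -0.0, 0.452], [0.001, -1.0, 0.001]]
[0.14410129 0.00600846] 0.14422649898690354
```

View pics/w5.png

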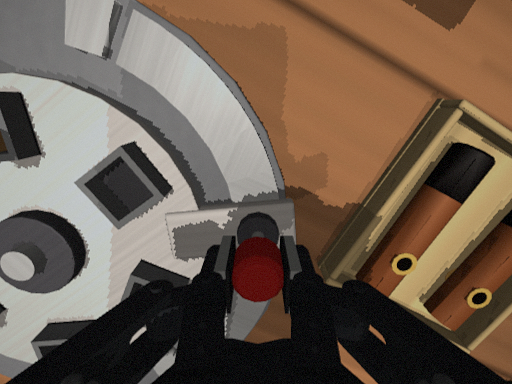

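Call:
{"name": "carry_out", "arguments": {"steps": [[[0, 3, 0.5, 0, 0, 0], [0, 6, 0.5, 0, 0, 0], [0, 8.5, 0.5, 0, 0, 0], [0, 10.5, 0.5, 0, 0, 0], [0, 10.5, 0.5, 0, 0, 0]]]}}

```text
time: 9.45
tool_pos: [0.6514, 0.051, 0.0545]
tcp_rot: [0.603, -0.602, 0.37, -0.37]
ft_force: [3.0, -4.2, -4.8]
gripper_width: 0.0246
```

Call:
{"name": "carry_out", "arguments": {"steps": [[[0, 0, 0, 0, 0, 0], [0, 0, 0, 0, 0, 0], [0, 0, 0, 0, 0, 0], [0, 0, 0, 0, 0, 0], [0, 0, 0, 0, 0, 0], [0, 0, 0, 0, 0, 0], [0, -10, 0, 0, 0, 0], [0, -30, 0, 0, 0, 0], [0, -55, 0, 0, 0, 0], [0, -80, 0, 0, 0, 0]]], "gripper": 0.0}}

```text
time: 10.28
tool_pos: [0.6504, 0.0516, 0.1357]
tcp_rot: [-0.603, 0.603, -0.37, 0.37]
ft_force: [0.5, 1.8, -0.3]
gripper_width: 0.0857
```

Run:
```python
from h import *
s=st()
for n in ["side","scene","wrist"]:
    c=cams.capture(n); f=c["frame"]
    cv2.imwrite(f"pics/{n}6.png",f if n=="wrist" else cv2.resize(f[170:310,140:340],None,fx=4,fy=4,interpolation=cv2.INTER_CUBIC))
    for l in ["knob","dial_axis","handle_grip","handle_hole","blank_a_mid"]:
        print(n,l,[(round(d["p"],2),np.round(d["position"],4).tolist()) for d in nets.landmark_of(c,l)[:6]])
```

```text
t 10.28 tcp [0.6504 0.0516 0.1357] F [ 0.5  1.8 -0.3] w 0.0857 R [[0.453, -0.001, 0.892], [-0.892, 0.0, 0.453], [-0.0, -1.0, -0.001]]
side knob [(0.44, [0.6543, 0.0502, 0.0674])]
side dial_axis [(0.97, [0.5716, 0.1695, 0.0363])]
side handle_grip [(0.86, [0.416, 0.3978, 0.1012]), (0.76, [0.3272, 0.234, 0.0999]), (0.63, [0.5036, 0.2146, 0.1339])]
side handle_hole [(0.93, [0.7023, 0.4015, 0.0368]), (0.76, [0.3301, 0.2314, 0.0324]), (0.71, [0.5006, 0.2084, 0.0701]), (0.68, [0.4198, 0.3998, 0.0292]), (0.27, [0.5683, 0.2509, 0.0979])]
side blank_a_mid [(0.79, [0.5676, 0.2507, 0.0988]), (0.69, [0.5016, 0.2076, 0.0692])]
scene knob [(0.59, [0.6534, 0.049, 0.0678])]
scene dial_axis [(0.92, [0.5736, 0.1714, 0.0353])]
scene handle_grip [(0.8, [0.3364, 0.2349, 0.1002]), (0.76, [0.5022, 0.2119, 0.1382]), (0.58, [0.4193, 0.3986, 0.1043]), (0.47, [0.7039, 0.3991, 0.1035])]
scene handle_hole [(0.79, [0.498, 0.2122, 0.0693]), (0.77, [0.3325, 0.2309, 0.0302]), (0.66, [0.4211, 0.3971, 0.0314]), (0.62, [0.7054, 0.3958, 0.0307]), (0.62, [0.363, -0.1467, 0.0119])]
scene blank_a_mid [(0.48, [0.567, 0.2557, 0.0936])]
wrist knob [(0.91, [0.6509, 0.0496, 0.0681])]
wrist dial_axis [(0.7, [0.5737, 0.1743, 0.0337])]
wrist handle_grip [(0.69, [0.5411, -0.2565, 0.0015])]
wrist handle_hole [(0.93, [0.5029, 0.2073, 0.0681])]
wrist blank_a_mid []
```

View pics/side6.png

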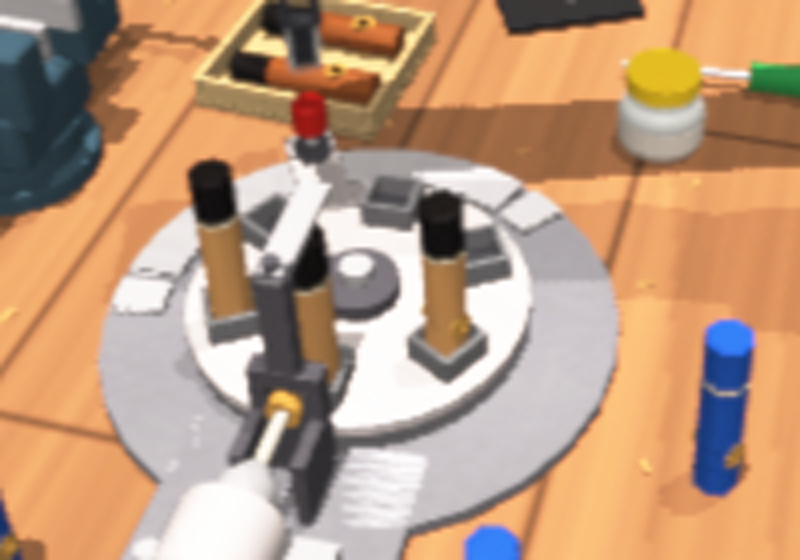

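View pics/scene6.png

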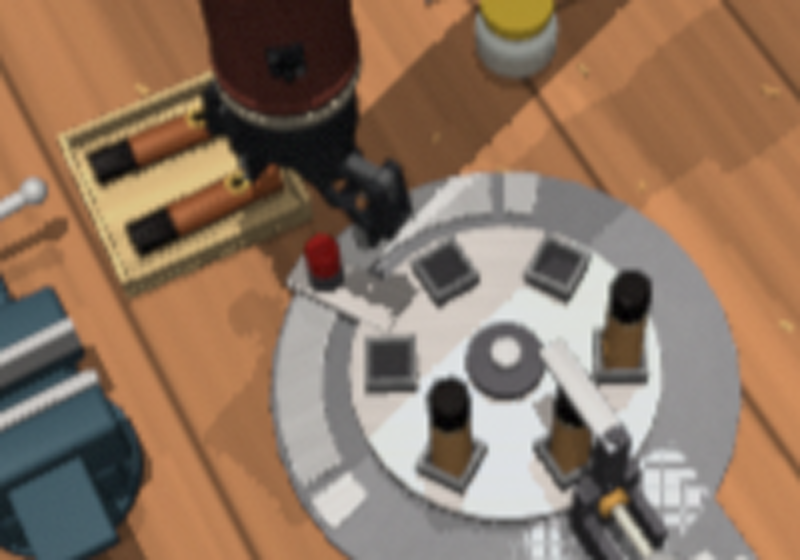

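View pics/wrist6.png

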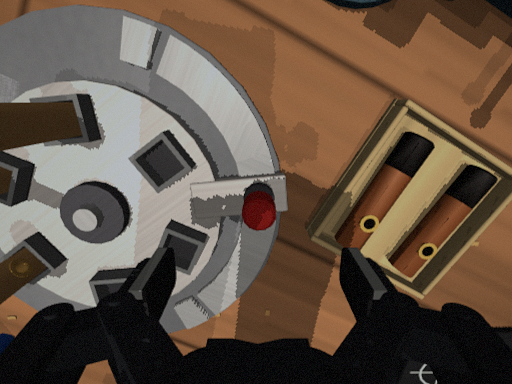

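Call:
{"name": "carry_out", "arguments": {"steps": [[[0, -30, 0, 0, 0, 0], [0, -60, 0, 0, 0, 0], [-5, -90, -1, 0, 0, 0], [-25, -110, -7, 0, 1, 0], [-55, -115, -16, 0, 3, 0], [-90, -115, -26, 0, 5, 0], [-125, -115, -36, 0, 7, 0], [-160, -115, -46, 0, 8.5, 0], [-190, -115, -55, 0, 9.4, 0], [-209, -115, -60.5, 0, 9.4, 0]]]}}

```text
time: 12.02
tool_pos: [0.4995, 0.2135, 0.2498]
tcp_rot: [0.571, -0.571, 0.417, -0.417]
ft_force: [-0.3, -0.1, -0.4]
gripper_width: 0.0854
```

Call:
{"name": "carry_out", "arguments": {"steps": [[[0, 0, 0, 0, 0, 0], [0, 0, 0, 0, 0, 0]]]}}

```text
time: 12.18
tool_pos: [0.5016, 0.2114, 0.2498]
tcp_rot: [0.571, -0.571, 0.417, -0.418]
ft_force: [0.2, -0.4, -0.2]
gripper_width: 0.0853
```

Run:
```python
from h import *
s=st(); M=q2R(s["tcp_rot"]).as_matrix(); print(np.degrees(np.arctan2(M[1,0],M[0,0])), s["joint_pos"].round(2))
c=cams.capture("wrist"); f=c["frame"].copy()
for l in ["handle_grip","handle_hole","dial_axis","blank_a_mid"]:
    print(l,[(round(d["p"],2),np.round(d["position"],4).tolist(),proj(c,d["position"]).round()) for d in nets.landmark_of(c,l)[:4]])
cv2.imwrite("pics/w7.png",f)
u=proj(c,[.5016,.2107,.156]); print("pred top",u)
```

```text
t 12.18 tcp [0.5016 0.2114 0.2498] F [ 0.2 -0.4 -0.2] w 0.0853 R [[0.303, 0.001, 0.953], [-0.953, -0.0, 0.303], [0.001, -1.0, 0.001]]
-72.3416084539686 [ 0.06  0.15 -0.6   1.67  0.09  1.34 -1.82]
handle_grip [(0.9, [0.5008, 0.2117, 0.136], array([257., 191.])), (0.79, [0.334, 0.2315, 0.1068], array([199., 305.])), (0.67, [0.4247, 0.395, 0.101], array([ 73., 196.]))]
handle_hole [(0.97, [0.33, 0.2373, 0.0309], array([205., 271.])), (0.83, [0.5041, 0.209, 0.065], array([260., 171.])), (0.74, [0.425, 0.3975, 0.0299], array([104., 178.]))]
dial_axis [(0.58, [0.5742, 0.1731, 0.0351], array([305., 120.]))]
blank_a_mid [(0.62, [0.5688, 0.25, 0.0951], array([241., 105.]))]
pred top [258.09875777 196.91092768]
```

View pics/w7.png

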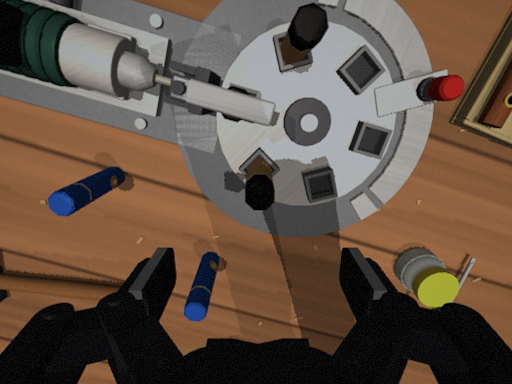

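Call:
{"name": "carry_out", "arguments": {"steps": [[[0, 15, 0, 0, 0, 0], [0, 38, 0, 0, 0, 0], [0, 62, 0, 0, 0, 0], [0, 86, 0, 0, 0, 0], [0, 108, 0, 0, 0, 0], [0, 122, 0, 0, 0, 0], [0, 129, 0, 0, 0, 0], [0, 129, 0, 0, 0, 0], [0, 129, 0, 0, 0, 0]]]}}

```text
time: 13.18
tool_pos: [0.5025, 0.2103, 0.1207]
tcp_rot: [0.57, -0.57, 0.418, -0.418]
ft_force: [-0.5, 0.7, 0.9]
gripper_width: 0.0853
```

Call:
{"name": "carry_out", "arguments": {"steps": [[[0, 0, 0, 0, 0, 0], [0, 0, 0, 0, 0, 0], [0, 0, 0, 0, 0, 0], [0, 0, 0, 0, 0, 0], [0, 0, 0, 0, 0, 0], [0, 0, 0, 0, 0, 0], [0, 0, 0, 0, 0, 0], [0, 0, 0, 0, 0, 0], [0, 0, 0, 0, 0, 0]]], "gripper": 1.0}}

```text
time: 13.93
tool_pos: [0.5025, 0.2106, 0.1209]
tcp_rot: [0.571, -0.57, 0.418, -0.418]
ft_force: [-0.2, -0.4, 5.6]
gripper_width: 0.025
```

Run:
```python
from h import *
s=st(); print(s["moment"])
for n in ["wrist","side"]:
    c=cams.capture(n); f=c["frame"]
    cv2.imwrite(f"pics/{n}8.png",f if n=="wrist" else cv2.resize(f[150:290,140:340],None,fx=4,fy=4,interpolation=cv2.INTER_CUBIC))
```

```text
t 13.93 tcp [0.5025 0.2106 0.1209] F [-0.2 -0.4  5.6] w 0.025 R [[0.301, 0.001, 0.954], [-0.954, 0.0, 0.301], [0.0, -1.0, 0.001]]
[-0.16359675  0.0521025   0.02115239]
```

View pics/wrist8.png

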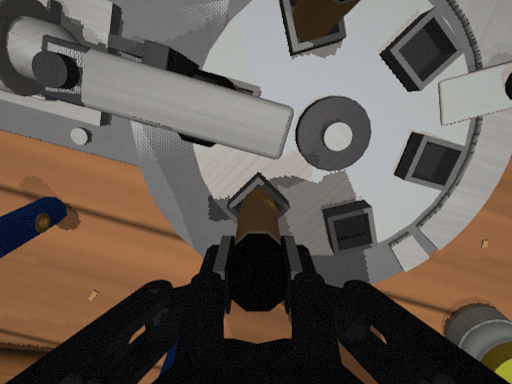

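View pics/side8.png

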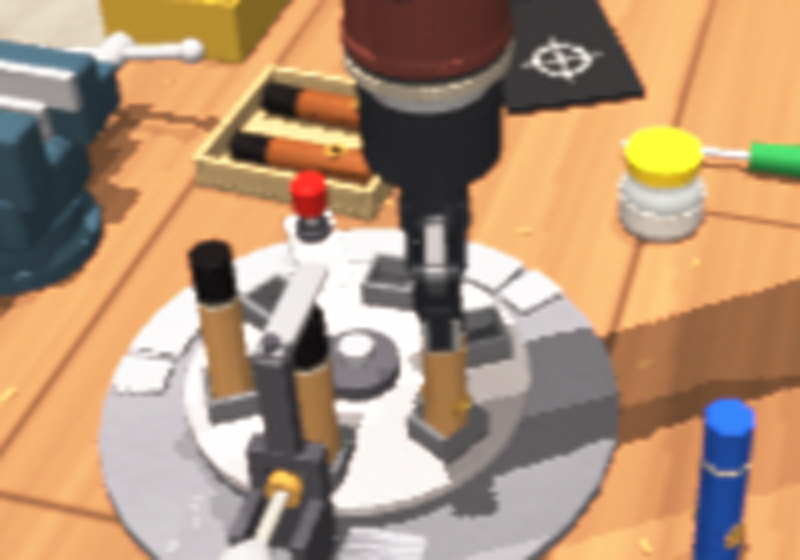

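Call:
{"name": "carry_out", "arguments": {"steps": [[[0, -5, 0, 0, 0, 0], [0, -12, 0, 0, 0, 0], [0, -20, 0, 0, 0, 0], [0, -30, 0, 0, 0, 0], [0, -44, 0, 0, 0, 0], [0, -60, 0, 0, 0, 0], [0, -78, 0, 0, 0, 0], [0, -96, 0, 0, 0, 0], [0, -112, 0, 0, 0, 0], [0, -122, 0, 0, 0, 0]]]}}

```text
time: 14.87
tool_pos: [0.5026, 0.2108, 0.2451]
tcp_rot: [0.571, -0.57, 0.417, -0.419]
ft_force: [0.7, 0.6, -0.7]
gripper_width: 0.0249
```

Run:
```python
from h import *
s=st()
c=cams.capture("side"); f=c["frame"]; cv2.imwrite("pics/side9.png",cv2.resize(f[110:290,140:340],None,fx=3.3,fy=3.3,interpolation=cv2.INTER_CUBIC))
for l in ["handle_grip","handle_hole"]:
    print(l,[(round(d["p"],2),np.round(d["position"],4).tolist()) for d in nets.landmark_of(c,l)[:4]])
# plan to focus; commanded now ~
M=q2R(s["tcp_rot"]).as_matrix(); yaw=np.degrees(np.arctan2(M[1,0],M[0,0])); print("yaw",yaw)
d=np.array([.538,-.252,.222])-s["tool_pos"]; print((M.T@d*1000).round(1), s["joint_pos"].round(2))
```

```text
t 14.87 tcp [0.5026 0.2108 0.2451] F [ 0.7  0.6 -0.7] w 0.0249 R [[0.301, 0.002, 0.954], [-0.954, 0.001, 0.301], [-0.0, -1.0, 0.003]]
handle_grip [(0.95, [0.5042, 0.2131, 0.2605]), (0.76, [0.4204, 0.3992, 0.1033]), (0.72, [0.7063, 0.4024, 0.1043]), (0.67, [0.3322, 0.2322, 0.1017])]
handle_hole [(0.9, [0.4989, 0.21, 0.1921]), (0.75, [0.4169, 0.3995, 0.0323]), (0.6, [0.7042, 0.3996, 0.0343])]
yaw -72.47777522211196
[ 452.    22.7 -105.7] [ 0.06  0.16 -0.6   1.68  0.09  1.33 -1.82]
```

View pics/side9.png

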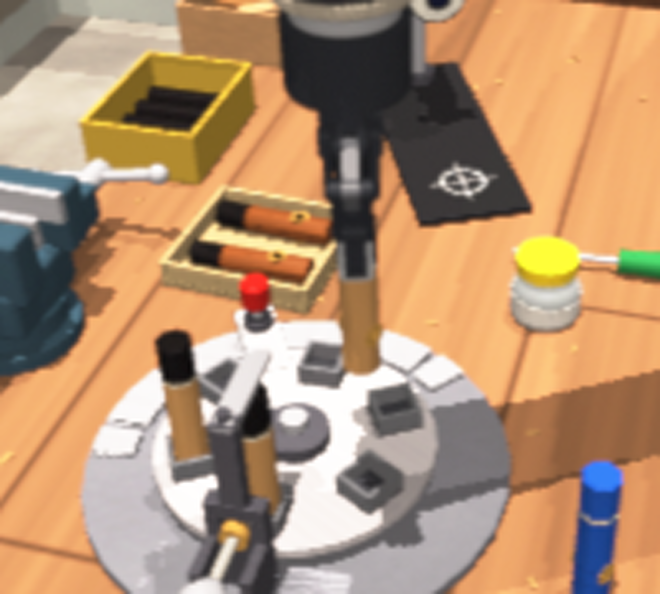

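Call:
{"name": "carry_out", "arguments": {"steps": [[[12, 0, -3, 0, 1, 0], [36, 0, -8, 0, 4, 0], [68, 0, -16, 0, 8, 0], [102, 0, -24, 0, 12.5, 0], [137, 4, -32, 0, 17, 0], [172, 8, -40, 0, 21.5, 0], [207, 12, -48, 0, 26, 0], [242, 16, -57, 0, 30, 0], [274, 20, -64, 0, 34, 0], [300, 22, -70, 0, 35.8, 0]]]}}

```text
time: 15.85
tool_pos: [0.5241, -0.1008, 0.2185]
tcp_rot: [0.411, -0.413, 0.575, -0.574]
ft_force: [1.4, 0.5, -1.3]
gripper_width: 0.0252
```

Call:
{"name": "carry_out", "arguments": {"steps": [[[0, 0, 0, 0, 0, 0], [0, 0, 0, 0, 0, 0]]]}}

```text
time: 16.02
tool_pos: [0.5244, -0.0993, 0.2188]
tcp_rot: [0.412, -0.414, 0.575, -0.573]
ft_force: [-0.1, 0.5, -0.4]
gripper_width: 0.0252
```

Run:
```python
from h import *
s=st()
M=q2R(s["tcp_rot"]).as_matrix(); yaw=np.degrees(np.arctan2(M[1,0],M[0,0])); print("yaw",yaw)
d=np.array([.538,-.252,.222])-s["tool_pos"]; print((M.T@d*1000).round(1), s["joint_pos"].round(2))
```

```text
t 16.02 tcp [ 0.5244 -0.0993  0.2188] F [-0.1  0.5 -0.4] w 0.0252 R [[-0.318, -0.003, 0.948], [-0.948, 0.0, -0.318], [0.0, -1.0, -0.003]]
yaw -108.55061874253883
[140.5  -3.3  61.4] [ 0.39  0.13 -0.31  1.75  0.04  1.28 -1.82]
```

Call:
{"name": "carry_out", "arguments": {"steps": [[[10, 0, 4, 0, 0, 0], [30, -1, 13, 0, 0, 0], [54, -2, 24, 0, 0, 0], [78, -3, 34, 0, 0, 0], [100, -3, 44, 0, 0, 0], [118, -3, 52, 0, 0, 0], [131, -3, 57, 0, 0, 0], [138, -3, 60.5, 0, 0, 0], [140.5, -3, 61.5, 0, 0, 0], [140.5, -3, 61.5, 0, 0, 0]]]}}

```text
time: 16.85
tool_pos: [0.5401, -0.249, 0.2231]
tcp_rot: [0.414, -0.414, 0.573, -0.573]
ft_force: [-0.7, 0.4, -0.7]
gripper_width: 0.0251
```

Run:
```python
from h import *
s=st()
for n in ["side","scene","wrist"]:
    c=cams.capture(n); f=c["frame"]
    cv2.imwrite(f"pics/{n}10.png",f if n=="wrist" else cv2.resize(f[60:220,190:370] if n=="side" else f[50:260,120:330],None,fx=3.3,fy=3.3,interpolation=cv2.INTER_CUBIC))
    for l in ["handle_grip","handle_hole","focus","knob"]:
        print(n,l,[(round(d["p"],2),np.round(d["position"],4).tolist(),proj(c,d["position"]).round().tolist()) for d in nets.landmark_of(c,l)[:4] if l in("knob","focus") or d["position"][1]<0])
```

```text
t 16.85 tcp [ 0.5401 -0.249   0.2231] F [-0.7  0.4 -0.7] w 0.0251 R [[-0.313, -0.0, 0.95], [-0.95, 0.001, -0.313], [-0.0, -1.0, -0.0]]
side handle_grip [(0.54, [0.5423, -0.2448, 0.2409], [279.0, 103.0])]
side handle_hole [(0.63, [0.5385, -0.2509, 0.1767], [280.0, 121.0])]
side focus [(0.56, [0.5398, -0.2533, 0.1653], [280.0, 124.0])]
side knob [(0.49, [0.6511, 0.0493, 0.0693], [216.0, 198.0])]
scene handle_grip []
scene handle_hole [(0.6, [0.5378, -0.2465, 0.1723], [205.0, 124.0])]
scene focus [(0.61, [0.5417, -0.2551, 0.1661], [203.0, 124.0])]
scene knob [(0.56, [0.6489, 0.0517, 0.0667], [221.0, 234.0])]
wrist handle_grip [(0.72, [0.5401, -0.2505, 0.2346], [260.0, 259.0])]
wrist handle_hole [(0.66, [0.5412, -0.2502, 0.1678], [258.0, 211.0])]
wrist focus [(0.55, [0.5374, -0.2529, 0.1738], [264.0, 217.0])]
wrist knob []
```

View pics/side10.png

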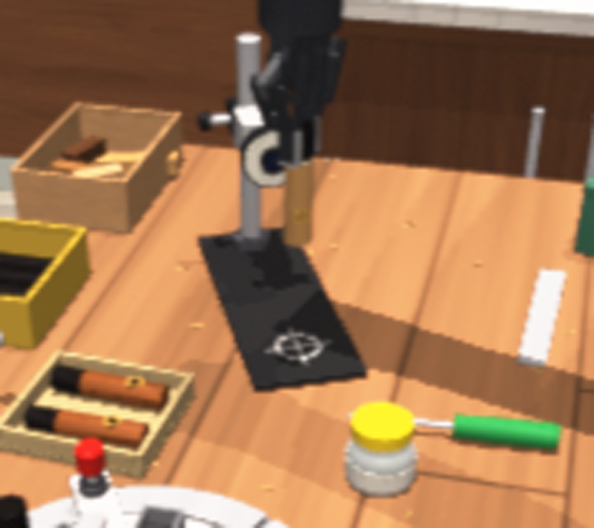

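View pics/scene10.png

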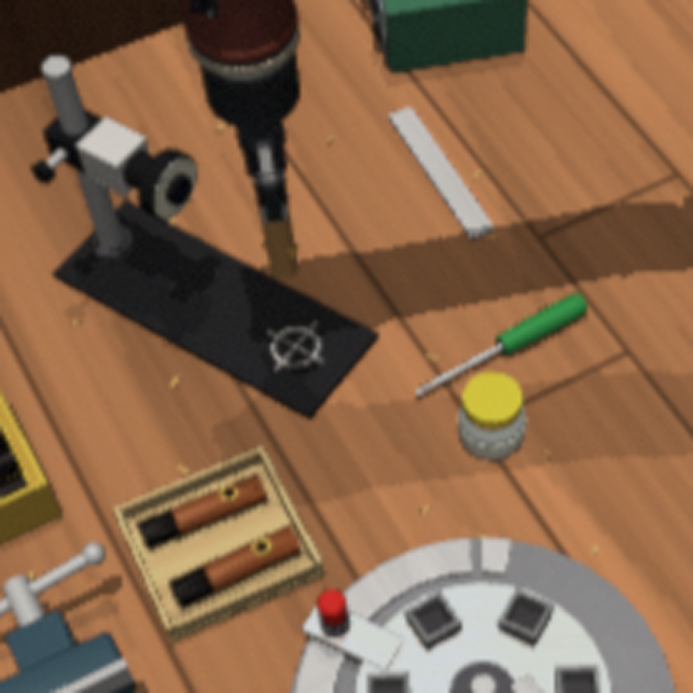

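View pics/wrist10.png

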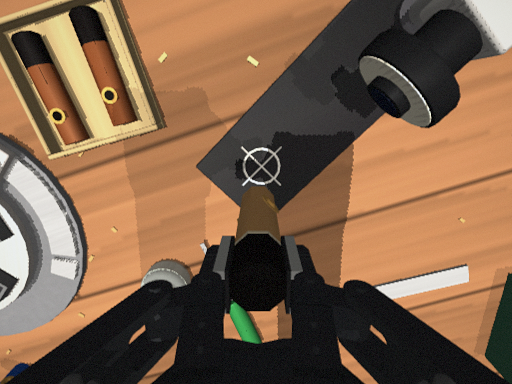

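Call:
{"name": "carry_out", "arguments": {"steps": [[[1, 0, 0, 0, 0, 0], [2, 0, 0, 0, 0, 0], [2, 0, 0, 0, 0, 0], [2, 0, 0, 0, 0, 0], [2, 0, 0, 0, 0, 0], [2, 0, 0, 0, 0, 0], [2, 0, 0, 0, 0, 0], [2, 0, 0, 0, 0, 0]]]}}

```text
time: 18.27
tool_pos: [0.5394, -0.2513, 0.2233]
tcp_rot: [0.414, -0.414, 0.573, -0.573]
ft_force: [-0.2, 0.8, -0.6]
gripper_width: 0.0251
```

Run:
```python
from h import *
s=st(); print(np.abs(s["joint_vel"]).max())
for n in ["side","scene"]:
    c=cams.capture(n)
    for l in ["handle_hole","handle_grip"]:
        print(n,l,[np.round(d["position"],4).tolist() for d in nets.landmark_of(c,l)[:5] if d["position"][1]<0])
print(workorder.hand_in())
```

```text
t 18.27 tcp [ 0.5394 -0.2513  0.2233] F [-0.2  0.8 -0.6] w 0.0251 R [[-0.314, -0.0, 0.95], [-0.95, 0.0, -0.314], [-0.0, -1.0, -0.0]]
0.0008910252383860398
side handle_hole [[0.536, -0.2566, 0.1721]]
side handle_grip []
scene handle_hole [[0.5356, -0.2502, 0.1677]]
scene handle_grip [[0.5392, -0.2496, 0.2399]]
the job is handed in; nothing more can be done
None
```

The job is handed in at about 18 s, with the arm still holding the drilled handle in front of the inspection camera; no verdict was given.

I lifted the red knob about 11 mm and swung the dial one station counter-clockwise. The travel was set by the knob's 145 mm chord. I let the plunger down, then lifted the drilled handle straight up by its collar and carried it to the lens.

- **Dial and plunger:** the knob's net height was about 68 mm in all three views after I let go, and 67–69 mm in the later two, which matches home (70 mm). A pin riding on the ring would have put it near 77 mm. The dial's angle was inferred from the knob's travel, not read directly.
- **Handle position:** the hole was measured at about (0.536, −0.253, 0.170), against a focus of (0.538, −0.252, 0.170). The two views differed by up to 6 mm, within the 15 mm allowed.
- **Handle pose:** the tool was vertical and at rest. The hole's axis is within 1–2° of the lens axis, worked out from the gripped flats. I did not check it by looking through the hole.
- **Everything else:** the pictures show the jar, the screwdriver and both finished handles in their places, with nothing touching the camera stand. The last picture to show both blanks, taken just after the lift, had them standing in their nests.

No check failed.

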